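# Park the loose rail of the staining bridge and lock it

### The job

The slide-staining tray is about to be rinsed. Pick up the loose wide angle rail that lies across the tray and nest it, ridge up, over the narrow fixed angle rail so that it sits fully home with the ends of the two rails even; then swing the keeper over the nested rails until it stops, let go, and do not knock over the two dropper bottles.

Things in the scene. Friction and masses are not known exactly. Their poses are not given: they have to be found in the camera images.
- tray: heavy open steel staining tray, 280 (its x) x 130 (y) x 50 mm high, on the bench; it does not move. 3 mm walls, 7 mm rolled rim with its top at 50 mm, inner floor at 9 mm. Origin: centre of its underside. A narrow angle rail is welded across it, a keeper is hinged on its -y side, a drain stub stands out 17 mm at its -x end
- narrow_ridge (a point): middle of the outer ridge of the fixed narrow rail: 90-degree angle, legs 30 mm, 3 mm thick, 180 mm long along the tray's y, 42 mm wide, ridge up like a roof; ridge 81 mm above the bench, lower edges 58 mm (8 mm above the rim). At x = +60, y = 0 in the tray's frame; axes as the tray's
- wide_rail: loose metal angle rail, 90 degrees, legs 40 mm, 3 mm thick, 180 mm long (its y), 57 mm wide (its x), 30 mm high, 0.13 kg, ridge up, its lower edges resting on the tray's two long rims. Origin: midway between its lower edges, mid-length; z up. Can be gripped at mid-length across its two lower edges (widest 2 mm above the origin), over the open tray; either end may go either way
- wide_ridge (a point): middle of the outer ridge of the loose wide rail, 30.4 mm above the rail's origin; axes as the rail's. Nested fully home it lies 4.2 mm straight above narrow_ridge (85.5 mm above the bench), and the wide rail's lower edges are then about 55 mm above the bench, 5 mm clear of the rim
- keeper (a joint): angle (rad) of the keeper, a flat steel arm 14 x 3 mm on an upright pin: 0 = at its stop, arm along the tray's -x over the nested rails, 15 mm from their ends and 2.5 mm above the ridge; grows counter-clockwise from above, 1.57 = pointing out along the tray's -y, at most 2.2. Stays where left (0.5 N at the knob). Arm's underside 88 mm above the bench: it passes only over rails fully home
- keeper_pivot (a point): on the keeper's pin, at the top face of the arm (91 mm above the bench); at x = +110, y = -75 mm in the tray's frame; a bolt head stands 4 mm above the arm here
- keeper_knob (a point): centre of the top of the keeper's upright black knob, 12 mm thick stem (14 mm at the top), 22 mm tall, standing on the arm 52 mm from the pin; this point is 113 mm above the bench
- stain_dropper: brown glass dropper bottle, 38 mm across, 124 mm tall, standing to the left of the tray; leave it standing. Origin: centre of its base
- oil_dropper: another brown glass dropper bottle of the same size, standing to the left of the tray; leave it standing. Origin: centre of its base

How it is judged (in metres and radians):
On the way, in this order (a step that is already met when the one before it is completed fails the run):
1. the wide rail is nested over the narrow rail (horizontal distance between wide_ridge and narrow_ridge below 0.011 m and z of wide_ridge in the frame of narrow_ridge below 0.0065 m and angle between the y axis of wide_rail and the y axis of narrow_ridge, either way round below 0.05 rad), for 0.2 s.
2. the keeper is swung over the nested rails (value of joint keeper below 0.2 rad), for 0.2 s.
At the end, for the whole second after the job is handed in: The wide rail sits ridge up over the narrow fixed rail: its ridge within 3 mm of it sideways and within about 2 mm of its seated height, parallel within 0.05 rad, level within 0.08 rad, the rails' ends even within 10 mm, at rest; the keeper is closed over the rails (joint under 0.2 rad) (x of wide_ridge in the frame of narrow_ridge between -0.003 and 0.003 m and y of wide_ridge in the frame of narrow_ridge between -0.01 and 0.01 m and z of wide_ridge in the frame of narrow_ridge between 0.002 and 0.0065 m and angle between the y axis of wide_rail and the y axis of narrow_ridge, either way round below 0.05 rad and angle between wide_rail's own z axis and vertical below 0.08 rad and linear speed of wide_rail below 0.02 m/s and value of joint keeper below 0.2 rad); the robot touches nothing.
It fails at once if a dropper bottle is knocked over (angle between any of stain_dropper, oil_dropper's own z axis and vertical above 0.5 rad).
It also fails if it takes over 48 s, if anything falls off the work surface, if the arm or the gripper's body presses on something with over 40 N, if the wrist force passes 120 N, or if a joint passes its speed limit or range.

### The arm

A 7-joint arm with a two-finger parallel gripper is mounted at the origin on a cart in front of the work surface, level with it; the furniture and walls round the work are solid. World frame = base frame: x ahead of the robot, y to its left, z up, the work surface at z = 0. Lengths are in mm, angles in rad, forces in N, time in s.
With the tool pointing down it reaches from about 425 to 1025 mm from the base axis. Payload 9.4 kg.
Tool frame: the origin (TCP) lies between the finger pads; the fingertips stand ahead of it and the grasp point (between the pads) lies 5 mm behind it (tip_reach is the z of the fingertips in the tool frame, in mm); z points along the fingers, x is the direction in which the jaws open and shut, and the axes are right-handed (so a half turn about z gives the same grasp; the last joint's range is limited). The gripper opens to 85 mm and grips with 20 to 120 N. Pads are 22 mm wide; open, the fingers measure 114 mm over their backs; the gripper's body (76 mm by 85 mm) begins 54 mm behind the grasp point. The pads swing forward as they close: fully open they stand 13 mm farther back than shut.
Start: joints at [-1.183, 0.599, -0.003, 1.599, 0.002, 0.943, -0.08], TCP at [324.98, 648.083, 245.275] pointing down, gripper open.
Joint ranges: [-2.57, 2.57], [-0.35, 1.97], [-1.29, 1.29], [0.11, 2.56], [-1.05, 4.19], [0.11, 1.86], [-2.63, 2.63]. Speed limits (rad/s): [2.22, 2.22, 3.01, 3.01, 3.14, 3.14, 3.14].

### API

Orientations are given as a unit quaternion [x, y, z, w].
In Python, from workcell import get_obs, capture, sign_off, tip_reach gives the robot as it stands.
- The arm moves only by the tool carry_out, never from a script. Its argument "motion" is a list of rows, each an object with "dp": the shift along the tool's x, y, z in cm, a list of three; "yaw": the turn about the tool's z in rad; "grip": the closure, from 0 (fully open) to 1 (shut). A call has exactly 8 rows; each row is the pose to reach, as a shift and turn from the pose commanded when the call began, along the tool's axes at that moment; what a row does not reach only later rows make up. A row lasts 1/10 s, in which the tool goes at most 50 mm and 8.59 degrees, less where a joint would pass 70% of its speed; a pose out of reach is approached as far as the arm can. A call with a gripper value outside its range is refused whole. The fingers move at their own pace and stop on an object; "force" is the grip in N (left out, the last holds). Time passes only in rows, so rows that repeat a pose let the fingers close, or fill a call up. It gives the time, the measured TCP pose, the force and the opening at its end, in the units of the state.
- get_obs(): the state, without advancing time (a new reading comes with each control period).
- capture(name): name is "side" or "top" or "wrist"; returns a dict with "frame" (420x560x3 uint8, blue, green, red), "mtx" (3x3 intrinsics, pixels), "extrinsics" (4x4, takes a point from world to camera coordinates). Camera axes: x right, y down, z forward; pixel columns grow to the right and rows downward; lengths in mm; the calibration is good to about 2 mm. The wrist camera is an equidistant fisheye: a pixel r from the principal point sees the ray r / f radians off the axis. A picture is of the moment at which its call begins. There is no depth.
- sign_off(): hands the job in, once; it reports no verdict.
The state is a dict: "clock": time; "q": joint angles; "qvel": joint speeds; "effort": joint torques, N m; "tool_pos": TCP position; "ee_rot": TCP orientation; "ft_force": force on the tool from outside, world axes, zero at the start; "moment": the same for the moment, N m; "grip_width": opening from 0.0 (shut) to 1.0 (fully open).
Only numpy, scipy, OpenCV 4.12 (cv2) and the standard library are available. Lean on these libraries where they do the work, as an engineer would, in place of code of your own. Each camera call takes 0.05 s, during which the arm holds its last target.

## Working session

There is one attempt and no reset: what is moved stays moved. The work goes in short steps, Python scripts to look and compute and a tool call to move; the robot and the scene stay as the last step left them, time stands still between calls to the robot, and variables do not carry over. Pictures are saved under pics/ and viewed, and the job is handed in when it is done.

Besides the shell and the picture viewer there is one more tool, called after "Request:" as name(argument=value, ...) on one line, values as JSON. carry_out: Moves the arm, as the interface text tells. Its arguments: {"type":"object","properties":{"motion":{"type":"array"},"force":{"type":"number"}},"required":["motion"]}

```bash
mkdir -p pics; python3 - <<'E'
from workcell import *
import cv2,json,numpy as np
o=get_obs(); print({k:(np.round(v,3).tolist() if not isinstance(v,dict) else v) for k,v in o.items()}); print(tip_reach() if callable(tip_reach) else tip_reach)
for n in ["side","top","wrist"]:
    c=capture(n); cv2.imwrite(f"pics/{n}0.png",c["frame"]); np.savez(f"pics/{n}0.npz",m=c["mtx"],e=c["extrinsics"]); print(n,np.round(c["mtx"],1).tolist(),np.round(c["extrinsics"],3).tolist())
E
```

```text
{'clock': 0.0, 'q': [-1.183, 0.6, -0.003, 1.6, 0.002, 0.943, -0.08], 'qvel': [-0.0, -0.001, 0.001, -0.002, -0.001, 0.001, 0.0], 'effort': [-0.0, -77.644, 1.565, -25.8, 0.012, 0.009, -0.0], 'tool_pos': [324.785, 647.694, 244.408], 'ee_rot': [0.851, 0.525, -0.001, 0.0], 'ft_force': [1.088, -0.885, 0.036], 'moment': [0.018, -0.058, 0.024], 'grip_width': 1.004}
14.0
side [[459.4, 0.0, 282.2], [0.0, 459.4, 209.8], [0.0, 0.0, 1.0]] [[0.997, 0.07, -0.016, -571.878], [0.017, -0.448, -0.894, 157.923], [-0.07, 0.891, -0.448, 738.598], [0.0, 0.0, 0.0, 1.0]]
top [[504.8, 0.0, 283.6], [0.0, 504.8, 214.1], [0.0, 0.0, 1.0]] [[-0.026, -0.999, -0.043, 242.305], [-0.986, 0.032, -0.162, 560.981], [0.163, 0.038, -0.986, 992.672], [0.0, 0.0, 0.0, 1.0]]
wrist [[325.2, 0.0, 273.9], [0.0, 325.2, 205.5], [0.0, 0.0, 1.0]] [[0.447, 0.894, -0.002, -723.401], [0.853, -0.426, 0.302, -40.712], [0.269, -0.136, -0.953, 379.236], [0.0, 0.0, 0.0, 1.0]]
```

View pics/side0.png

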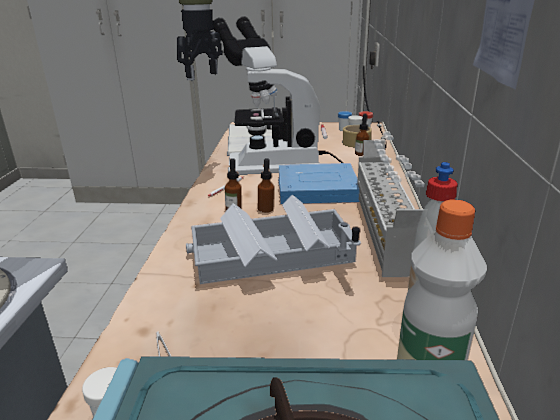

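View pics/top0.png

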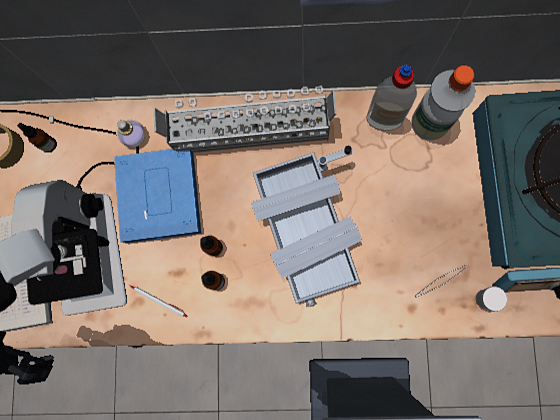

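View pics/wrist0.png

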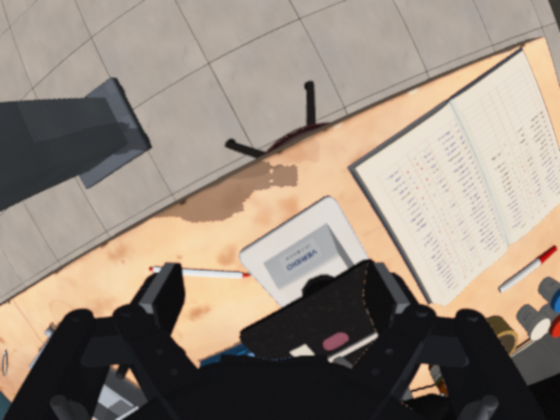

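```bash
python3 - <<'E'
import cv2
a=cv2.imread("pics/top0.png"); c=a[138:312,235:385]; cv2.imwrite("pics/topc.png",cv2.resize(c,None,fx=3.4,fy=3.4,interpolation=cv2.INTER_CUBIC))
a=cv2.imread("pics/side0.png"); c=a[190:300,180:370]; cv2.imwrite("pics/sidec.png",cv2.resize(c,None,fx=4,fy=4,interpolation=cv2.INTER_CUBIC))
E
```

```text
(no output)
```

View pics/topc.png

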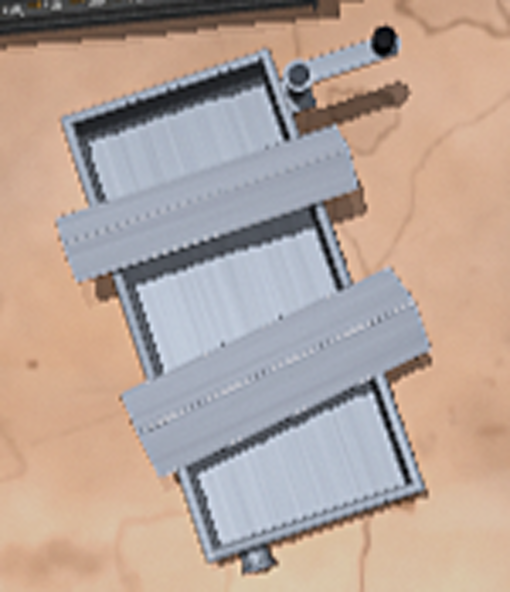

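View pics/sidec.png

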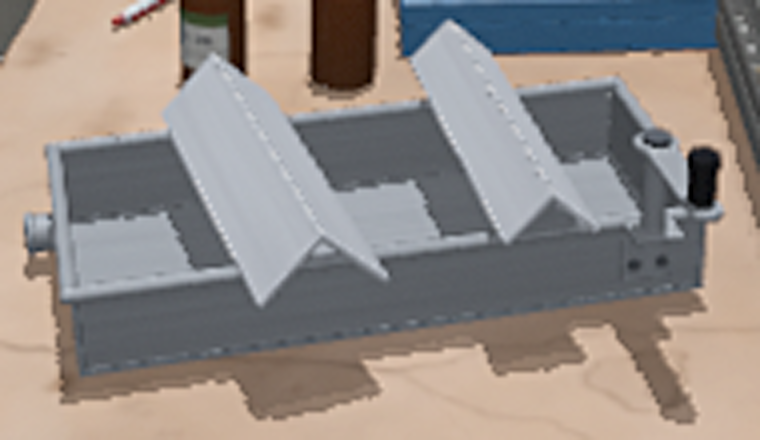

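```bash
cat > h.py <<'E'
import numpy as np, cv2
from scipy.optimize import least_squares
def cam(n): d=np.load(f"pics/{n}.npz"); return d["m"],d["e"]
def proj(n,P):
    m,e=cam(n); p=(np.atleast_2d(P)@e[:3,:3].T+e[:3,3])@m.T; return p[:,:2]/p[:,2:]
def T(p,L):
    c,s=np.cos(p[2]),np.sin(p[2]); L=np.asarray(L,float); return np.c_[p[0]+c*L[:,0]-s*L[:,1],p[1]+s*L[:,0]+c*L[:,1],L[:,2]]
def top(u,v): return ((u+.5)/3.4-.5+235,(v+.5)/3.4-.5+138)
def side(u,v): return ((u+.5)/4-.5+180,(v+.5)/4-.5+190)
E
python3 - <<'E'
from h import *
tr=[("top0",top(63,121),(140,65,47)),("top0",top(268,50),(140,-65,47)),("top0",top(425,493),(-140,-65,47)),("top0",top(212,562),(-140,65,47)),
("top0",top(69,240),(60,90,81)),("top0",top(346,155),(60,-90,81)),("top0",top(298,72),(110,-75,95)),
("top0",top(58,217),(81,90,58)),("top0",top(80,282),(39,90,58)),("top0",top(338,126),(81,-90,58)),("top0",top(357,187),(39,-90,58)),
("side0",side(655,136),(110,-75,95)),("side0",side(553,197),(60,-90,81)),("side0",side(450,20),(60,90,81)),("side0",side(62,298),(-140,-65,47)),("side0",side(50,148),(-140,65,48)),("side0",side(85,373),(-140,-65,0)),("side0",side(697,285),(140,-65,0))]
wd=[("top0",top(138,431),(0,90,80.4)),("top0",top(412,305),(0,-90,80.4)),("top0",top(122,398),(28.5,90,52)),("top0",top(162,475),(-28.5,90,52)),("top0",top(391,268),(28.5,-90,52)),("top0",top(430,347),(-28.5,-90,52)),
("side0",side(322,240),(0,-90,80.4)),("side0",side(212,55),(0,90,80.4)),("side0",side(260,304),(-28.5,-90,52)),("side0",side(387,278),(28.5,-90,52))]
def fit(l,x0):
    def r(p): return np.concatenate([(proj(n,T(p,[L]))[0]-uv) for n,uv,L in l])
    s=least_squares(r,x0,loss="soft_l1"); 
    print(np.round(s.x,4)); print(np.round(r(s.x).reshape(-1,2),1).tolist()); return s.x
t=fit(tr,[560,-40,0.3]); w=fit(wd,[500,-60,.3])
for lab,sub in (("top","top0"),("side","side0")):
    print(lab); fit([a for a in tr if a[0]==sub],t); fit([a for a in wd if a[0]==sub],w)
# knob
s=least_squares(lambda a: np.concatenate([proj(n,T(t,[(110-52*np.cos(a[0]),-75-52*np.sin(a[0]),113)]))[0]-uv for n,uv in (("top0",top(384,38)),("side0",side(705,152)))]),[1.57]); print("keeper",s.x,s.fun)
# bottles base
for n,z in (("top0",0),): pass
E
```

```text
[5.422649e+02 1.816705e+02 2.938000e-01]
[[1.7, 0.2], [-0.2, 1.6], [-1.5, -1.8], [0.1, -1.6], [-1.4, 1.6], [1.7, -1.6], [0.9, 0.6], [-0.2, 0.8], [-0.4, 0.7], [-0.0, 0.1], [1.1, 0.9], [0.5, -1.4], [-0.0, -1.4], [-0.4, -1.1], [1.6, -1.1], [0.5, -0.7], [-1.4, 3.5], [1.6, 3.1]]
[4.975739e+02 1.613081e+02 4.121000e-01]
[[0.1, 0.6], [1.5, -1.0], [-0.3, -1.5], [-0.2, 1.4], [0.0, -0.7], [1.0, 1.1], [-0.0, -2.4], [0.1, -1.5], [-0.8, 0.0], [0.9, -0.4]]
top
[5.429549e+02 1.819242e+02 2.946000e-01]
[[1.5, -0.1], [-0.4, 1.3], [-1.6, -2.2], [0.1, -1.9], [-1.6, 1.3], [1.5, -2.0], [0.7, 0.2], [-0.3, 0.5], [-0.6, 0.4], [-0.2, -0.3], [1.0, 0.6]]
[4.976172e+02 1.618810e+02 4.134000e-01]
[[-0.2, 0.7], [1.1, -1.1], [-0.5, -1.4], [-0.5, 1.4], [-0.3, -0.7], [0.7, 1.0]]
side
[5.417917e+02 1.796508e+02 2.897000e-01]
[[0.2, -0.7], [-0.5, -0.7], [-0.5, -0.7], [0.8, -0.6], [0.1, -0.4], [-2.2, 4.0], [1.3, 3.9]]
[4.977968e+02 1.585301e+02 4.140000e-01]
[[0.0, -1.5], [-0.2, -0.9], [-0.8, 1.0], [1.0, 0.5]]
keeper [1.57735329] [ 0.85323967 -0.33801532 -0.06561375 -0.39352696]
```

```bash
cat >> h.py <<'E'
from scipy.spatial.transform import Rotation as R
def go(goal,ang):
    """shift cm in tool axes & yaw from measured pose to goal xyz with tool x at world angle ang (mod pi)"""
    from workcell import get_obs
    o=get_obs(); r=R.from_quat(o["ee_rot"]).as_matrix(); p=np.array(o["tool_pos"])
    a=np.arctan2(r[1,0],r[0,0]); d=(ang-a+np.pi/2)%np.pi-np.pi/2
    print("t",o["clock"],"pos",np.round(p,1),"xang",round(a,4),"tilt z",np.round(r[:,2],3),"F",np.round(o["ft_force"],1),"grip",np.round(o["grip_width"],3))
    print("dp cm",np.round(r.T@(np.array(goal)-p)/10,2),"yaw",round(-d,4))
def tray(L,t=(542.3,181.0,0.293)): return T(t,[L])[0]
def snap(n,name):
    from workcell import capture
    c=capture(n); cv2.imwrite(f"pics/{name}.png",c["frame"]); np.savez(f"pics/{name}.npz",m=c["mtx"],e=c["extrinsics"])
E
python3 - <<'E'
from h import *
go((498,161,200),0.413)
# bottles via top view tops: cap (z124) 
m,e=cam("top0")
for uv in ((212,246),(213,281)):
  for z in (60,):
    ray=e[:3,:3].T@np.linalg.solve(m,[*uv,1]); c=-e[:3,:3].T@e[:3,3]; print(np.round(c+ray*(z-c[2])/ray[2]))
E
```

```text
t 0.15 pos [324.8 647.8 244.6] xang 1.106 tilt z [-0.    -0.001 -1.   ] F [-0.  -0.4  0.9] grip 1.001
dp cm [-35.75  37.3    4.51] yaw 0.693
[505. 373.  60.]
[434. 372.  60.]
```

Request:
carry_out(motion=[{"dp": [-3.6,3.7,0.4],"yaw": 0.06,"grip": 0},{"dp": [-7.2,7.4,0.8],"yaw": 0.13,"grip": 0},{"dp": [-10.7,11.2,1.3],"yaw": 0.2,"grip": 0},{"dp": [-14.3,14.9,1.8],"yaw": 0.27,"grip": 0},{"dp": [-17.9,18.6,2.2],"yaw": 0.34,"grip": 0},{"dp": [-21.4,22.3,2.7],"yaw": 0.41,"grip": 0},{"dp": [-25,26,3.1],"yaw": 0.48,"grip": 0},{"dp": [-27,28,3.5],"yaw": 0.55,"grip": 0}])

```text
clock: 0.95
tool_pos: [454.9, 278.3, 210.3]
ee_rot: [0.962, 0.272, 0.0, 0.0]
ft_force: [-0.0, 0.9, -0.2]
grip_width: 1.003
```

```bash
python3 -c "
from h import *
go((498,161,200),0.413)"
```

```text
t 0.95 pos [454.9 278.3 210.3] xang 0.5516 tilt z [ 0. -0. -1.] F [-0.   0.9 -0.2] grip 1.003
dp cm [-2.48 12.25  1.04] yaw 0.1386
```

Request:
carry_out(motion=[{"dp": [-0.8,4,0.3],"yaw": 0.05,"grip": 0},{"dp": [-1.6,8,0.7],"yaw": 0.1,"grip": 0},{"dp": [-2.2,11,1],"yaw": 0.135,"grip": 0},{"dp": [-2.5,12.4,1],"yaw": 0.138,"grip": 0},{"dp": [-2.5,12.4,1],"yaw": 0.138,"grip": 0},{"dp": [-2.5,12.4,1],"yaw": 0.138,"grip": 0},{"dp": [-2.5,12.4,1],"yaw": 0.138,"grip": 0},{"dp": [-2.5,12.4,1],"yaw": 0.138,"grip": 0}])

```text
clock: 1.75
tool_pos: [498.0, 164.3, 200.3]
ee_rot: [0.978, 0.209, 0.0, -0.0]
ft_force: [-1.2, -0.1, 0.0]
grip_width: 1.003
```

```bash
python3 -c "
from h import *
go((498,161,200),0.413)
snap('wrist','w1'); snap('top','t1'); snap('side','s1')"
```

```text
t 1.75 pos [498.  164.3 200.3] xang 0.4207 tilt z [-0.  0. -1.] F [-1.2 -0.1  0. ] grip 1.003
dp cm [-0.14  0.3   0.03] yaw 0.0077
```

View pics/w1.png

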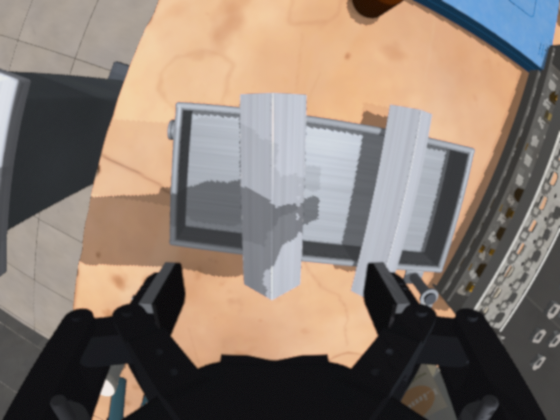

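View pics/s1.png

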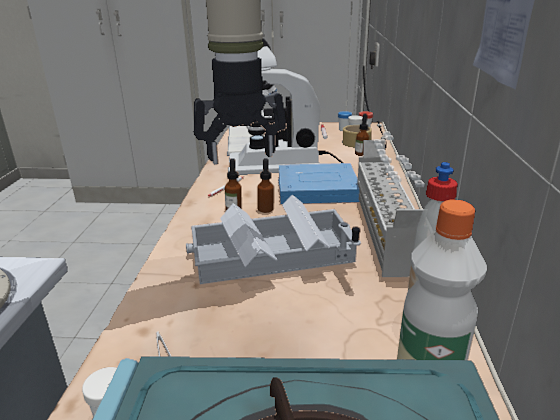

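```bash
python3 - <<'E'
import cv2
a=cv2.imread("pics/w1.png"); c=a[80:310,160:480]; cv2.imwrite("pics/w1c.png",cv2.resize(c,None,fx=2.5,fy=2.5,interpolation=cv2.INTER_CUBIC))
E
```

```text
(no output)
```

View pics/w1c.png

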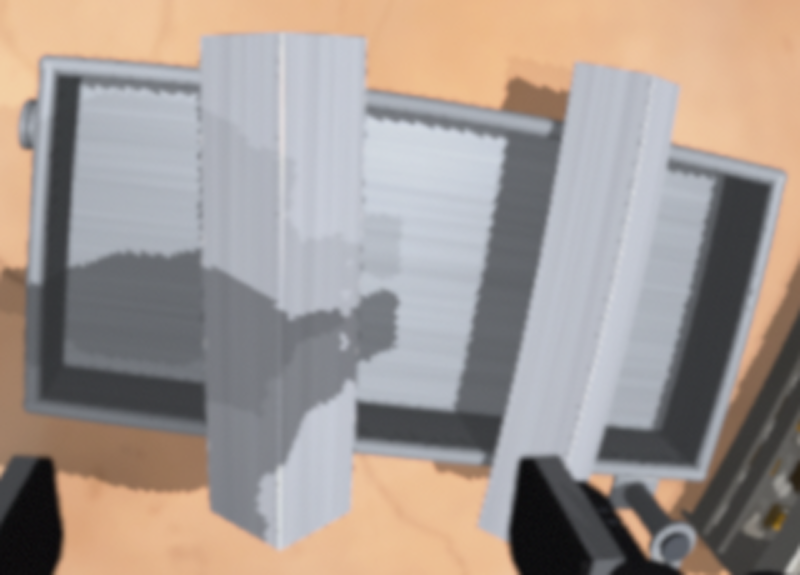

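```bash
cat >> h.py <<'E'
def fish(n,P):
    m,e=cam(n); p=np.atleast_2d(P)@e[:3,:3].T+e[:3,3]
    r=np.hypot(p[:,0],p[:,1]); th=np.arctan2(r,p[:,2]); k=th/np.maximum(r,1e-9)
    return np.c_[m[0,2]+m[0,0]*k*p[:,0],m[1,2]+m[1,1]*k*p[:,1]]
def pj(n,P): return fish(n,P) if n[0]=='w' else proj(n,P)
def fit(l,x0,v=1):
    def r(p): return np.concatenate([(pj(n,T(p,[L]))[0]-uv) for n,uv,L in l])
    s=least_squares(r,x0,loss="soft_l1"); print(np.round(s.x,4))
    if v: print(np.round(r(s.x).reshape(-1,2),1).tolist())
    return s.x
def crop(x,y,k): return lambda u,v:((u+.5)/k-.5+x,(v+.5)/k-.5+y)
E
python3 - <<'E'
from h import *
c=crop(160,80,2.5)
fit([("w1",c(*a),b) for a,b in [((281,33),(0,90,80.4)),((280,550),(0,-90,80.4)),((202,37),(-28.5,90,52)),((366,38),(28.5,90,52)),((210,512),(-28.5,-90,52)),((350,513),(28.5,-90,52))]],[498,161,.41])
fit([("w1",c(*a),b) for a,b in [((42,58),(-140,65,47)),((25,408),(-140,-65,47)),((786,173),(140,65,47)),((706,478),(140,-65,47)),((650,73),(60,90,81)),((575,63),(39,90,58)),((678,88),(81,90,58)),((480,527),(39,-90,58)),((673,545),(110,-75,95))]],[542,181,.293])
E
```

```text
[4.980603e+02 1.600470e+02 4.159000e-01]
[[0.4, -0.2], [-0.1, 1.5], [-1.9, -0.2], [0.6, -0.3], [-0.7, 0.2], [0.9, 0.1]]
[5.427312e+02 1.807603e+02 2.988000e-01]
[[2.3, 3.1], [2.8, -0.8], [-3.3, 1.6], [-3.3, -2.0], [1.5, 0.5], [-1.5, -1.0], [-0.2, -1.4], [-2.0, -0.8], [1.9, 2.4]]
```

```bash
python3 -c "
from h import *
go((498,160.5,43),0.414)"
```

```text
t 1.9 pos [498.3 163.5 200.3] xang 0.4195 tilt z [ 0.  0. -1.] F [0.6 0.6 0.3] grip 1.001
dp cm [-0.15  0.27 15.73] yaw 0.0055
```

Request:
carry_out(motion=[{"dp": [-0.1,0.2,3.5],"yaw": 0.005,"grip": 0},{"dp": [-0.1,0.2,7],"yaw": 0.005,"grip": 0},{"dp": [-0.1,0.2,10],"yaw": 0.005,"grip": 0},{"dp": [-0.1,0.2,12.5],"yaw": 0.005,"grip": 0},{"dp": [-0.1,0.2,14.5],"yaw": 0.005,"grip": 0},{"dp": [-0.1,0.2,15.7],"yaw": 0.005,"grip": 0},{"dp": [-0.1,0.2,15.7],"yaw": 0.005,"grip": 0},{"dp": [-0.1,0.2,15.7],"yaw": 0.005,"grip": 0}])

```text
clock: 2.7
tool_pos: [498.6, 160.6, 43.7]
ee_rot: [0.979, 0.205, 0.0, 0.0]
ft_force: [-0.6, -0.1, 0.0]
grip_width: 1.002
```

```bash
python3 -c "
from h import *
snap('side','s2');snap('wrist','w2')
go((498,160.5,43),0.414)
a=cv2.imread('pics/s2.png')[120:300,170:370]; cv2.imwrite('pics/s2c.png',cv2.resize(a,None,fx=3.3,fy=3.3,interpolation=cv2.INTER_CUBIC))"
```

```text
t 2.8 pos [498.9 160.7  44.3] xang 0.4131 tilt z [ 0.001  0.001 -1.   ] F [-0.7 -0.8 -0.2] grip 1.0
dp cm [-0.09 -0.02  0.13] yaw -0.0009
```

View pics/s2c.png

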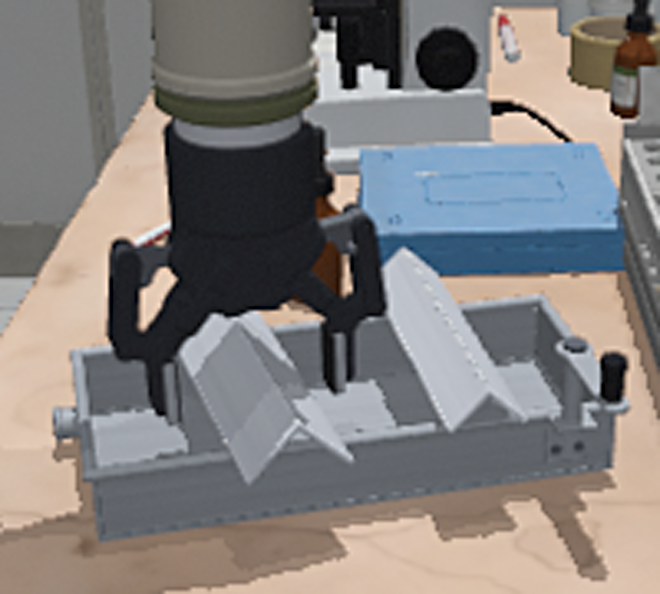

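View pics/w2.png

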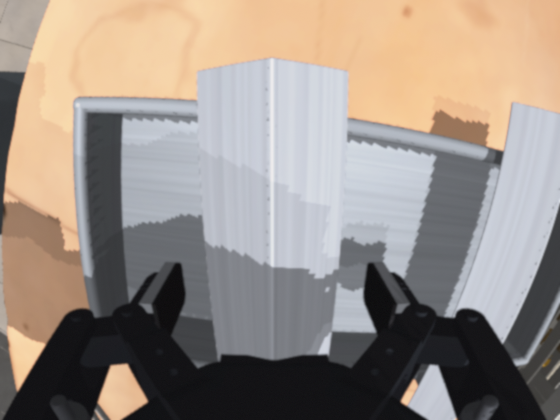

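Request:
carry_out(motion=[{"dp": [0,0,0.1],"yaw": 0,"grip": 0.2},{"dp": [0,0,0.1],"yaw": 0,"grip": 0.3},{"dp": [0,0,0.1],"yaw": 0,"grip": 0.5},{"dp": [0,0,0.1],"yaw": 0,"grip": 0.6},{"dp": [0,0,0.1],"yaw": 0,"grip": 0.6},{"dp": [0,0,0.1],"yaw": 0,"grip": 0.6},{"dp": [0,0,0.1],"yaw": 0,"grip": 0.6},{"dp": [0,0,0.1],"yaw": 0,"grip": 0.6}], force=60)

```text
clock: 3.6
tool_pos: [499.0, 160.8, 43.2]
ee_rot: [0.979, 0.205, 0.001, -0.0]
ft_force: [-0.1, -0.3, 9.4]
grip_width: 0.626
```

```bash
python3 -c "
from h import *
snap('side','s3')
go((498,160.5,43),0.414)
a=cv2.imread('pics/s3.png')[180:300,170:310]; cv2.imwrite('pics/s3c.png',cv2.resize(a,None,fx=5,fy=5,interpolation=cv2.INTER_CUBIC))"
```

```text
t 3.65 pos [499.  160.8  43.2] xang 0.4131 tilt z [ 0.002  0.001 -1.   ] F [-0.  -0.6  9.3] grip 0.627
dp cm [-0.1  -0.01  0.02] yaw -0.0009
```

View pics/s3c.png

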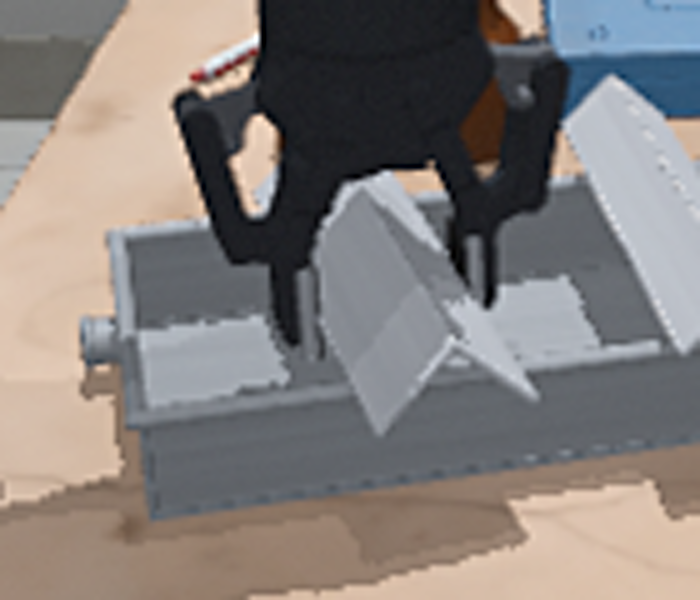

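Request:
carry_out(motion=[{"dp": [0,0,-0.3],"yaw": 0,"grip": 0.6},{"dp": [0,0,-0.8],"yaw": 0,"grip": 0.6},{"dp": [0,0,-1.5],"yaw": 0,"grip": 0.6},{"dp": [0,0,-2.5],"yaw": 0,"grip": 0.6},{"dp": [0,0,-4],"yaw": 0,"grip": 0.6},{"dp": [0,0,-5.5],"yaw": 0,"grip": 0.6},{"dp": [0,0,-6.5],"yaw": 0,"grip": 0.6},{"dp": [0,0,-7],"yaw": 0,"grip": 0.6}])

```text
clock: 4.45
tool_pos: [498.7, 160.6, 113.6]
ee_rot: [0.979, 0.205, 0.001, -0.0]
ft_force: [-1.0, 0.1, -1.7]
grip_width: 0.624
```

```bash
python3 -c "
from h import *
snap('side','s4');snap('wrist','w4')
print(tray((60,0,0),(542.5,181,.295)))
go((600,198.5,113),0.295)
a=cv2.imread('pics/s4.png')[140:280,170:360]; cv2.imwrite('pics/s4c.png',cv2.resize(a,None,fx=4,fy=4,interpolation=cv2.INTER_CUBIC))"
```

```text
[599.90812854 198.44439101   0.        ]
t 4.55 pos [498.6 160.6 113. ] xang 0.4131 tilt z [ 0.001  0.001 -1.   ] F [ 0.6  0.7 -1.4] grip 0.618
dp cm [10.8   0.6   0.02] yaw 0.1181
```

View pics/s4c.png

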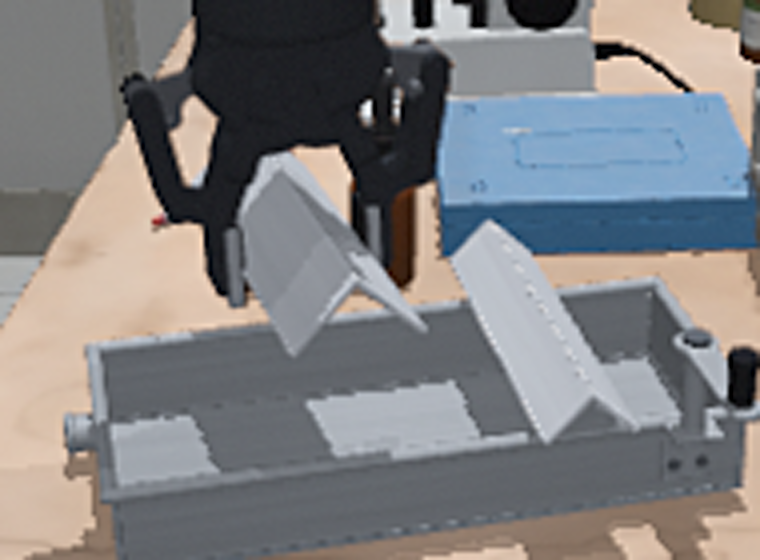

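View pics/w4.png

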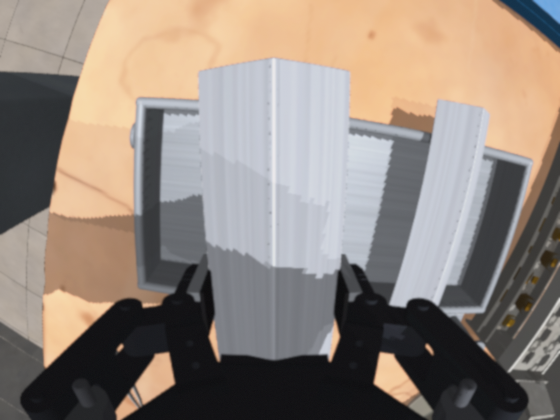

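```bash
python3 - <<'E'
import cv2
a=cv2.imread("pics/w4.png"); c=a[40:330,120:550]; cv2.imwrite("pics/w4c.png",cv2.resize(c,None,fx=1.86,fy=1.86,interpolation=cv2.INTER_CUBIC))
E
```

```text
(no output)
```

View pics/w4c.png

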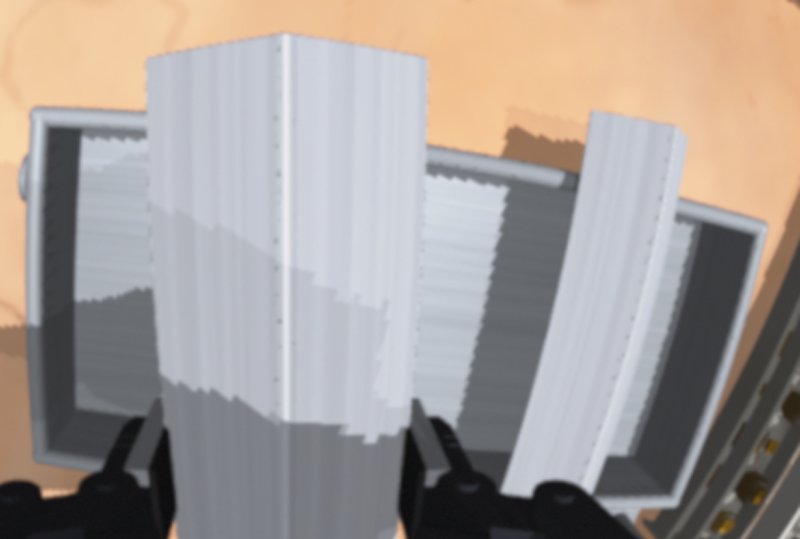

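```bash
python3 - <<'E'
from h import *
c=crop(120,40,1.86)
for z in (117,119.5,122):
  fit([("w4",c(*a),b) for a,b in [((287,33),(0,90,z+30.4)),((147,58),(-28.5,90,z+2)),((428,58),(28.5,90,z+2)),((288,420),(0,0,z+30.4))][:3]],[498,161,.41])
t=fit([("w4",c(*a),b) for a,b in [((32,107),(-142,67,47)),((36,460),(-142,-67,47)),((767,222),(142,67,47)),((678,507),(142,-67,47)),((676,127),(60,90,81)),((592,110),(39,90,58)),((686,132),(81,90,58))]],[542,181,.293])
print(tray((60,0,0),t))
E
```

```text
[4.987237e+02 1.608796e+02 4.144000e-01]
[[0.3, 0.0], [-0.5, 0.0], [0.1, -0.0]]
[4.987747e+02 1.605657e+02 4.143000e-01]
[[0.1, -0.2], [-2.2, 0.2], [1.4, 0.2]]
[4.988778e+02 1.602779e+02 4.142000e-01]
[[0.0, -0.5], [-3.8, 0.3], [3.0, 0.3]]
[5.429593e+02 1.813248e+02 2.970000e-01]
[[1.4, 1.3], [0.5, -0.7], [-0.9, 0.7], [-2.2, -1.8], [1.2, -1.1], [-1.9, -0.9], [-0.1, 2.1]]
[600.33219316 198.88476544   0.        ]
```

Request:
carry_out(motion=[{"dp": [0.8,0,0],"yaw": 0.01,"grip": 0.6},{"dp": [2.3,0.1,0],"yaw": 0.03,"grip": 0.6},{"dp": [4.5,0.3,0],"yaw": 0.05,"grip": 0.6},{"dp": [6.7,0.4,0],"yaw": 0.08,"grip": 0.6},{"dp": [8.8,0.5,0],"yaw": 0.1,"grip": 0.6},{"dp": [10.3,0.6,0],"yaw": 0.117,"grip": 0.6},{"dp": [10.8,0.6,0],"yaw": 0.117,"grip": 0.6},{"dp": [10.8,0.6,0],"yaw": 0.117,"grip": 0.6}])

```text
clock: 5.35
tool_pos: [599.8, 198.5, 111.4]
ee_rot: [0.989, 0.148, -0.0, 0.0]
ft_force: [-0.7, -0.5, -1.6]
grip_width: 0.623
```

```bash
python3 -c "
from h import *
go((600.2,198.7,113),0.296)
snap('side','s5');snap('wrist','w5');snap('top','t5')
go((600.2,198.7,113),0.296)
a=cv2.imread('pics/s5.png')[120:280,180:370]; cv2.imwrite('pics/s5c.png',cv2.resize(a,None,fx=4,fy=3.7,interpolation=cv2.INTER_CUBIC))
a=cv2.imread('pics/w5.png')[40:330,20:450]; cv2.imwrite('pics/w5c.png',cv2.resize(a,None,fx=1.86,fy=1.86,interpolation=cv2.INTER_CUBIC))
"
```

```text
t 5.35 pos [599.8 198.5 111.4] xang 0.2966 tilt z [-0.001 -0.001 -1.   ] F [-0.7 -0.5 -1.6] grip 0.623
dp cm [ 0.05 -0.01 -0.16] yaw 0.0006
t 5.5 pos [598.7 197.9 111.9] xang 0.2961 tilt z [-0.001 -0.    -1.   ] F [ 0.7  0.3 -1.3] grip 0.622
dp cm [ 0.16 -0.03 -0.11] yaw 0.0001
```

View pics/s5c.png

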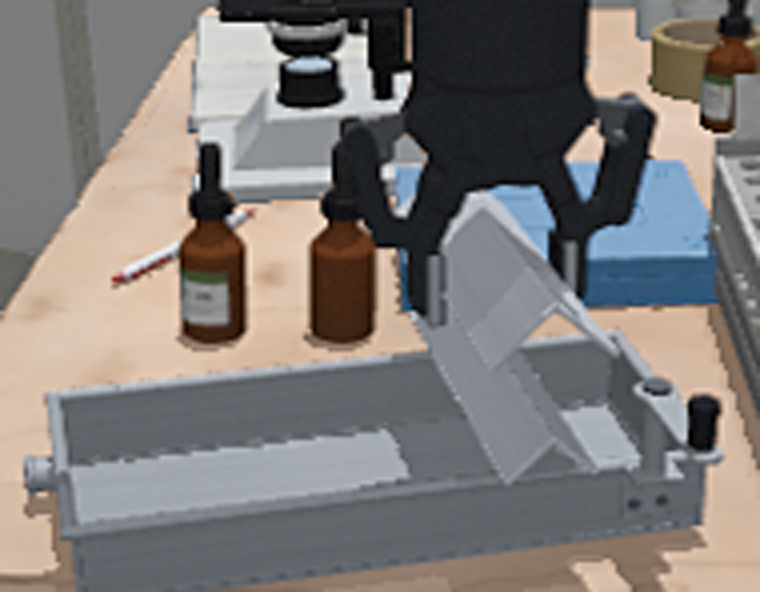

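View pics/w5c.png

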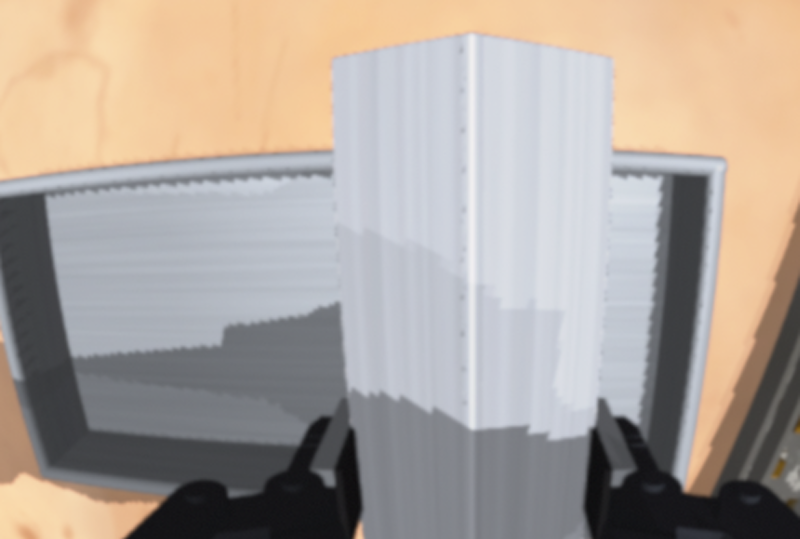

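Request:
carry_out(motion=[{"dp": [0.1,0,0.7],"yaw": 0,"grip": 0.6},{"dp": [0.15,0,1.7],"yaw": 0,"grip": 0.6},{"dp": [0.15,0,2.8],"yaw": 0,"grip": 0.6},{"dp": [0.15,0,3.8],"yaw": 0,"grip": 0.6},{"dp": [0.15,0,4.6],"yaw": 0,"grip": 0.6},{"dp": [0.15,0,5.2],"yaw": 0,"grip": 0.6},{"dp": [0.15,0,5.6],"yaw": 0,"grip": 0.6},{"dp": [0.15,0,5.7],"yaw": 0,"grip": 0.6}])

```text
clock: 6.3
tool_pos: [601.0, 198.7, 54.7]
ee_rot: [0.989, 0.147, -0.0, 0.0]
ft_force: [0.8, -0.2, -1.7]
grip_width: 0.625
```

```bash
python3 -c "
from h import *
snap('side','s6')
go((600.2,198.7,48),0.296)
snap('top','t6')
a=cv2.imread('pics/s6.png')[170:280,260:370]; cv2.imwrite('pics/s6c.png',cv2.resize(a,None,fx=5,fy=5,interpolation=cv2.INTER_CUBIC))
"
```

```text
t 6.35 pos [601.1 198.7  55. ] xang 0.296 tilt z [-0. -0. -1.] F [ 0.3  0.4 -0.7] grip 0.622
dp cm [-0.09 -0.02  0.7 ] yaw -0.0
```

View pics/s6c.png

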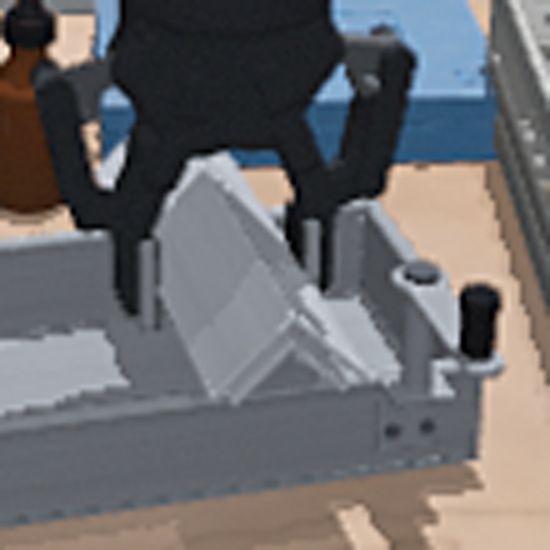

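Request:
carry_out(motion=[{"dp": [-0.05,0,0.1],"yaw": 0,"grip": 0.6},{"dp": [-0.08,0,0.2],"yaw": 0,"grip": 0.6},{"dp": [-0.08,0,0.3],"yaw": 0,"grip": 0.6},{"dp": [-0.08,0,0.4],"yaw": 0,"grip": 0.6},{"dp": [-0.08,0,0.5],"yaw": 0,"grip": 0.6},{"dp": [-0.08,0,0.6],"yaw": 0,"grip": 0.6},{"dp": [-0.08,0,0.65],"yaw": 0,"grip": 0.6},{"dp": [-0.08,0,0.65],"yaw": 0,"grip": 0.6}])

```text
clock: 7.2
tool_pos: [600.4, 198.5, 49.1]
ee_rot: [0.989, 0.147, 0.0, -0.0]
ft_force: [-0.4, -0.9, 3.5]
grip_width: 0.624
```

```bash
python3 -c "
from h import *
snap('side','s7')
go((600.2,198.7,48),0.296)
a=cv2.imread('pics/s7.png')[200:280,280:370]; cv2.imwrite('pics/s7c.png',cv2.resize(a,None,fx=7,fy=7,interpolation=cv2.INTER_CUBIC))
"
```

```text
t 7.25 pos [600.4 198.5  49.1] xang 0.2959 tilt z [ 0.  0. -1.] F [-0.2  0.9  3.3] grip 0.625
dp cm [-0.01 -0.02  0.11] yaw -0.0001
```

View pics/s7c.png

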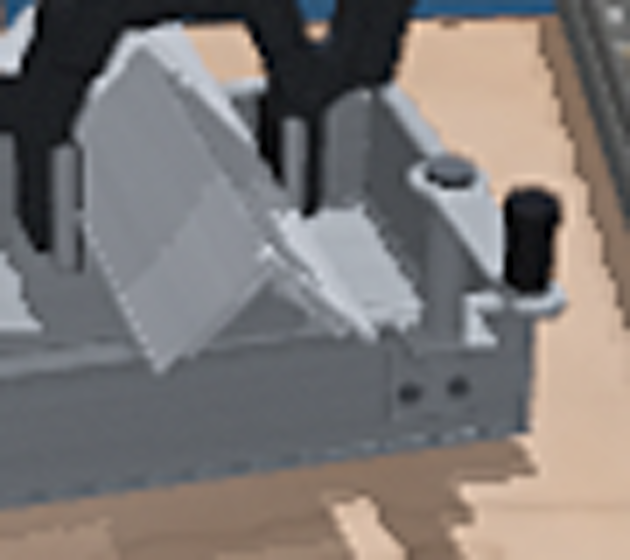

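Request:
carry_out(motion=[{"dp": [0,0,0.1],"yaw": 0,"grip": 0.6},{"dp": [0,0,0.1],"yaw": 0,"grip": 0.35},{"dp": [0,0,0.1],"yaw": 0,"grip": 0.25},{"dp": [0,0,0.1],"yaw": 0,"grip": 0.1},{"dp": [0,0,0],"yaw": 0,"grip": 0.05},{"dp": [0,0,0],"yaw": 0,"grip": 0.05},{"dp": [0,0,0],"yaw": 0,"grip": 0.05},{"dp": [0,0,0],"yaw": 0,"grip": 0.05}])

```text
clock: 8.05
tool_pos: [600.4, 198.5, 48.7]
ee_rot: [0.989, 0.147, -0.0, 0.0]
ft_force: [-0.4, -0.1, 0.5]
grip_width: 0.945
```

```bash
python3 -c "
from h import *
snap('side','s8');snap('wrist','w8')
go((600.2,198.7,160),0.296)
a=cv2.imread('pics/s8.png')[170:280,260:370]; cv2.imwrite('pics/s8c.png',cv2.resize(a,None,fx=5,fy=5,interpolation=cv2.INTER_CUBIC))
"
```

```text
t 8.15 pos [600.4 198.5  48.8] xang 0.2961 tilt z [-0. -0. -1.] F [ 0.7 -0.4 -0.8] grip 0.949
dp cm [-1.000e-02 -2.000e-02 -1.112e+01] yaw 0.0001
```

View pics/s8c.png

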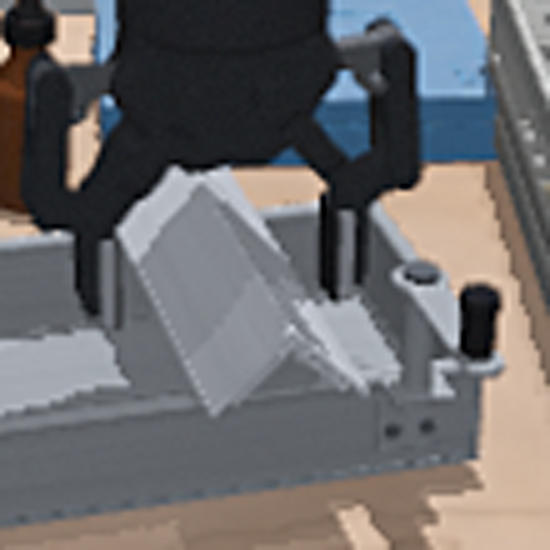

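View pics/w8.png

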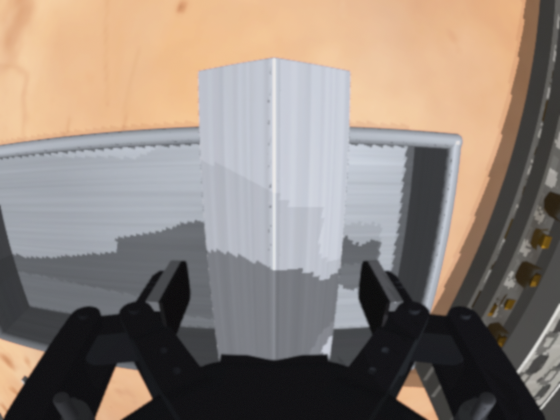

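Request:
carry_out(motion=[{"dp": [0,0,-0.7],"yaw": 0,"grip": 0.02},{"dp": [0,0,-2],"yaw": 0,"grip": 0.02},{"dp": [0,0,-4.5],"yaw": 0,"grip": 0.02},{"dp": [0,0,-8],"yaw": 0,"grip": 0.02},{"dp": [0,0,-11],"yaw": 0,"grip": 0.02},{"dp": [0,0,-13.5],"yaw": 0,"grip": 0.2},{"dp": [0,0,-15],"yaw": 0,"grip": 0.4},{"dp": [0,0,-15],"yaw": 0,"grip": 0.6}])

```text
clock: 8.95
tool_pos: [601.5, 198.8, 202.3]
ee_rot: [0.989, 0.147, 0.002, -0.001]
ft_force: [-0.4, -0.4, -0.0]
grip_width: 0.486
```

```bash
python3 -c "
from h import *
from workcell import get_obs
snap('side','s9');snap('wrist','w9');snap('top','t9')
print(np.round(get_obs()['q'],3)); go((600.2,198.7,200),0.296)
a=cv2.imread('pics/s9.png')[130:290,250:450]; cv2.imwrite('pics/s9c.png',cv2.resize(a,None,fx=3.7,fy=3.7,interpolation=cv2.INTER_CUBIC))
a=cv2.imread('pics/t9.png')[80:250,230:400]; cv2.imwrite('pics/t9c.png',cv2.resize(a,None,fx=3.5,fy=3.5,interpolation=cv2.INTER_CUBIC))
"
```

```text
[-0.555  0.548  0.219  1.875 -0.169  0.737  0.054]
t 9.1 pos [599.9 198.5 198.7] xang 0.2962 tilt z [-0. -0. -1.] F [ 0.5 -0.1  0.5] grip 0.403
dp cm [ 0.03 -0.01 -0.13] yaw 0.0002
```

View pics/s9c.png

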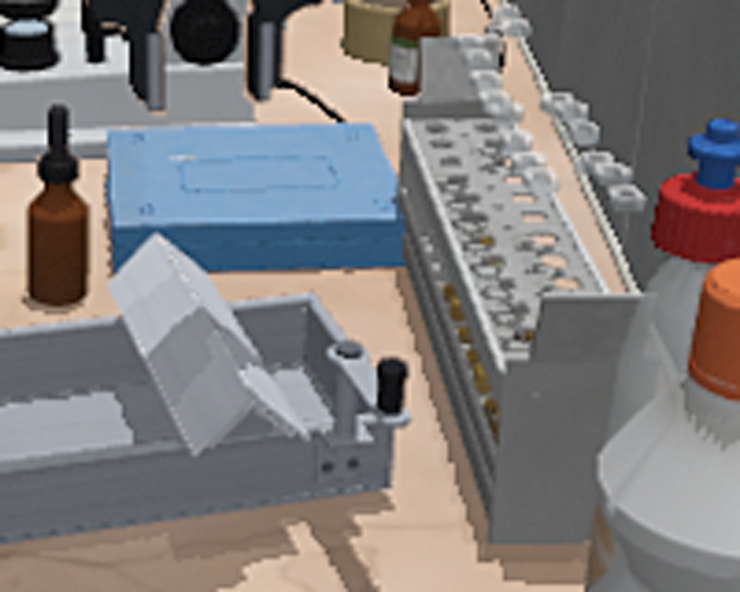

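View pics/t9c.png

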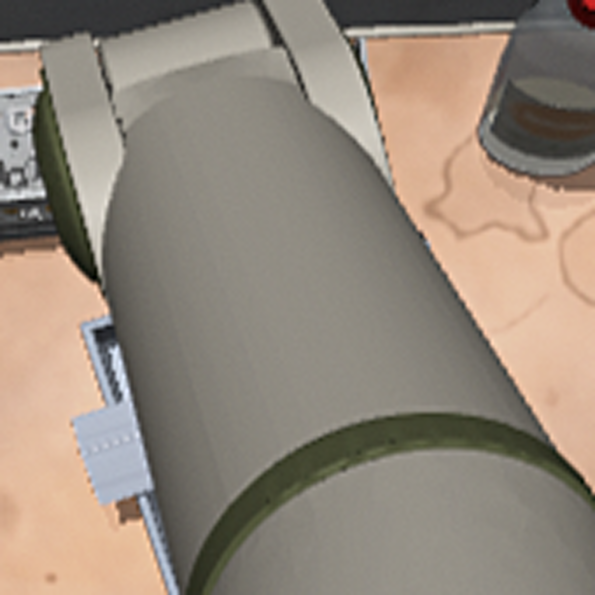

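View pics/w9.png

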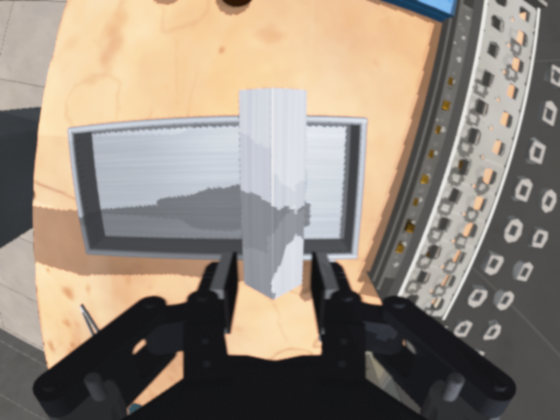

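```bash
python3 - <<'E'
from h import *
t=(542.6,181,0.296)
k=8;x0,y0=275,180
a=cv2.imread('pics/s9.png')[y0:y0+75,x0:x0+95]; im=cv2.resize(a,None,fx=k,fy=k,interpolation=cv2.INTER_CUBIC)
def d(P,col):
    uv=proj('s9',T(t,P)); q=((uv-[x0,y0]+.5)*k-.5).round().astype(int)
    for p in q: cv2.circle(im,tuple(map(int,p)),4,col,1)
d([(60,90,85.5),(60,-90,85.5),(31.5,-90,57),(88.5,-90,57)],(0,0,255))
d([(60,90,81),(60,-90,81),(39,-90,58),(81,-90,58)],(0,255,0))
d([(110,-75,95)],(255,0,0)); d([(110,-127,113)],(255,0,255))
cv2.imwrite('pics/s9d.png',im)
E
```

```text
(no output)
```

View pics/s9d.png

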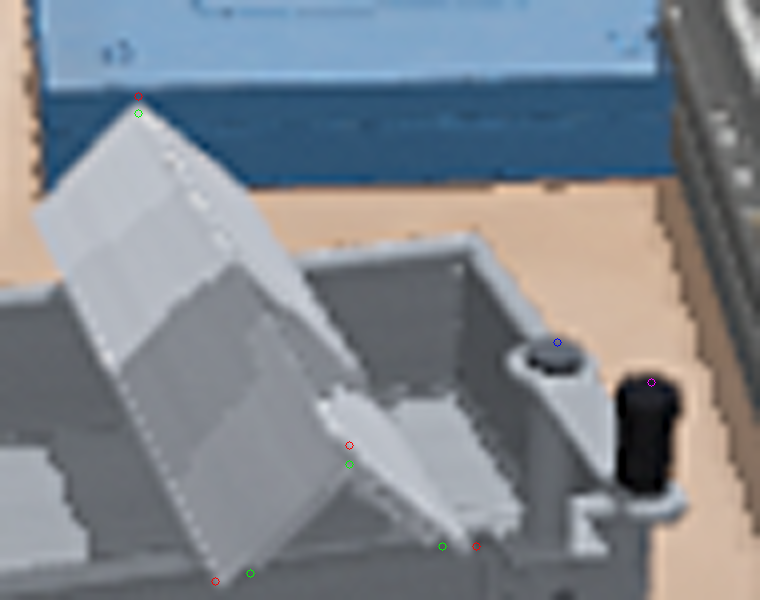

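```bash
python3 - <<'E'
from h import *
m,e=cam('s9'); C=-e[:3,:3].T@e[:3,3]
ray=e[:3,:3].T@np.linalg.solve(m,[382.4,277,1]); P=C+ray*(0-C[2])/ray[2]; print("rack corner",P.round())
for z in (40,60,80,100,120): print(z,proj('s9',P+[0,0,z]).round(1))
print('tall', (535/3.7+250,300/3.7+130))
t=(542.6,181,0.296)
for a in (1.577,1.2,.8,.4,0): print(a,tray((110-52*np.cos(a),-75-52*np.sin(a),0),t).round(1))
go((*tray((110,-127,0),t)[:2],200),0.296-0.35)
E
```

```text
rack corner [739. 121.   0.]
40 [[384.3 257.4]]
60 [[385.3 247.3]]
80 [[386.4 236.9]]
100 [[387.4 226.3]]
120 [[388.5 215.4]]
tall (394.5945945945946, 211.0810810810811)
1.577 [685.2  91.7   0. ]
1.2 [665.8  89.5   0. ]
0.8 [645.9  95.1   0. ]
0.4 [629.8 108.    0. ]
0 [620.  126.2   0. ]
t 9.1 pos [599.9 198.5 198.7] xang 0.2962 tilt z [-0. -0. -1.] F [ 0.5 -0.1  0.5] grip 0.403
dp cm [ 5.   12.7  -0.14] yaw 0.3502
```

Request:
carry_out(motion=[{"dp": [0.6,1.6,0],"yaw": 0.04,"grip": 0.65},{"dp": [1.6,4,0],"yaw": 0.1,"grip": 0.65},{"dp": [2.8,7,0],"yaw": 0.18,"grip": 0.65},{"dp": [3.9,10,0],"yaw": 0.26,"grip": 0.65},{"dp": [4.7,12,0],"yaw": 0.32,"grip": 0.65},{"dp": [5,12.7,0],"yaw": 0.35,"grip": 0.65},{"dp": [5,12.7,0],"yaw": 0.35,"grip": 0.65},{"dp": [5,12.7,0],"yaw": 0.35,"grip": 0.65}])

```text
clock: 9.9
tool_pos: [684.6, 92.8, 198.3]
ee_rot: [1.0, -0.026, -0.001, -0.0]
ft_force: [-0.0, 0.7, 0.3]
grip_width: 0.349
```

```bash
python3 -c "
from h import *
snap('side','s10');snap('wrist','w10')
go((685.2,91.7,200),-.054)
"
```

```text
t 10.0 pos [684.5  93.3 198.7] xang -0.0513 tilt z [-0.001  0.001 -1.   ] F [-0.8 -0.1  0.9] grip 0.348
dp cm [ 0.08  0.16 -0.13] yaw 0.0027
```

View pics/w10.png

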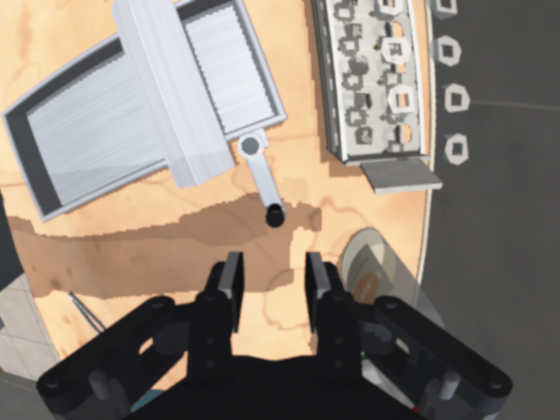

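View pics/s10.png

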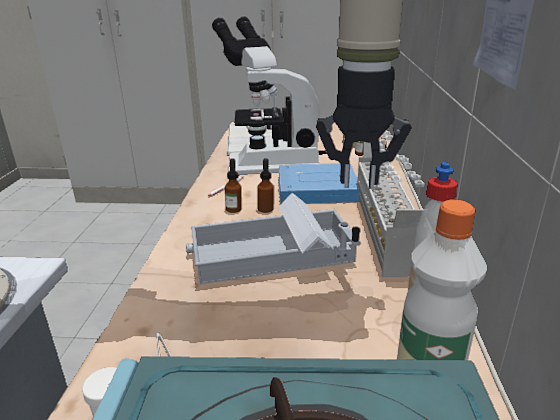

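```bash
python3 - <<'E'
from h import *
m,e=cam('top0'); C=-e[:3,:3].T@e[:3,3]
for uv,z in (((388,126),0),((370,123),10),((388,110),100),((404,75),200),((436,136),0)):
    ray=e[:3,:3].T@np.linalg.solve(m,[*uv,1]); print(uv,z,(C+ray*(z-C[2])/ray[2]).round())
print(fish('w10',[[685.2,91.7,113]]), 'seen 275,214')
# fit knob z=113 from wrist
s=least_squares(lambda p: fish('w10',[[p[0],p[1],113]])[0]-[275,214.5],[685,91]); print(s.x)
E
```

```text
(388, 126) 0 [766.  -8.   0.]
(370, 123) 10 [771.  32.  10.]
(388, 110) 100 [766.   8. 100.]
(404, 75) 200 [794.  -7. 200.]
(436, 136) 0 [ 739. -112.    0.]
[[274.53659061 219.16500637]] seen 275,214
[685.69397428  95.13178985]
```

Request:
carry_out(motion=[{"dp": [0.1,0,1],"yaw": 0,"grip": 0.65},{"dp": [0.1,0,3],"yaw": 0,"grip": 0.65},{"dp": [0.1,0,5],"yaw": 0,"grip": 0.65},{"dp": [0.1,0,6.8],"yaw": 0,"grip": 0.65},{"dp": [0.1,0,7.8],"yaw": 0,"grip": 0.65},{"dp": [0.1,0,8.5],"yaw": 0,"grip": 0.65},{"dp": [0.1,0,8.8],"yaw": 0,"grip": 0.65},{"dp": [0.1,0,8.8],"yaw": 0,"grip": 0.65}])

```text
clock: 10.8
tool_pos: [686.3, 91.7, 110.8]
ee_rot: [1.0, -0.027, 0.0, 0.0]
ft_force: [-0.0, -0.0, 0.4]
grip_width: 0.35
```

```bash
python3 -c "
from h import *
snap('side','s11');snap('wrist','w11')
go((685.2,91.7,110),-.054)
a=cv2.imread('pics/s11.png')[150:280,290:440]; cv2.imwrite('pics/s11c.png',cv2.resize(a,None,fx=4.5,fy=4.5,interpolation=cv2.INTER_CUBIC))
"
```

```text
t 10.9 pos [686.6  91.6 111.5] xang -0.054 tilt z [ 0.001  0.    -1.   ] F [-0.2  0.1  0.5] grip 0.351
dp cm [-0.14 -0.    0.15] yaw 0.0
```

View pics/s11c.png

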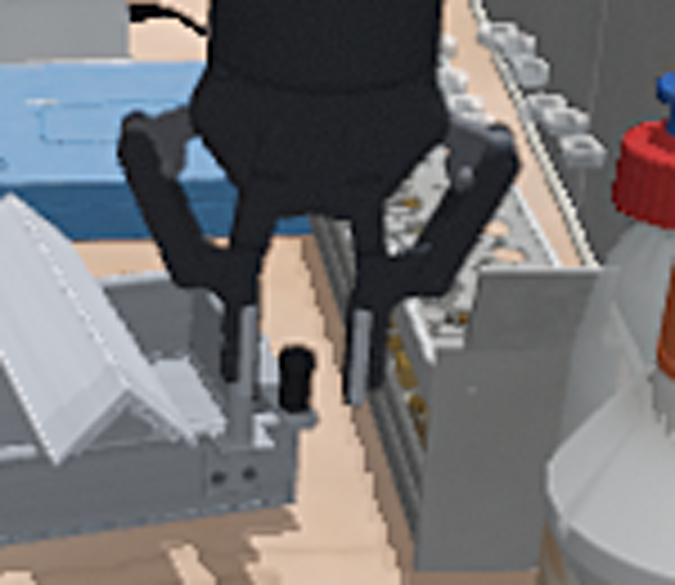

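View pics/w11.png

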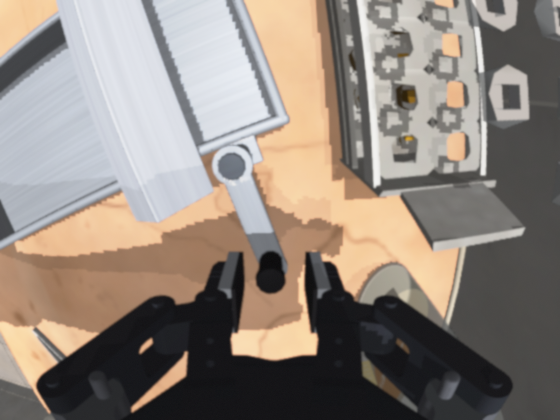

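```bash
python3 - <<'E'
from h import *
print(fish('w11',[[686.6,91.6,111.5],[685.2,91.7,113],[686.6,91.6,97.5],[686.6,102.6,97.5],[686.6,80.6,97.5]]).round(1))
s=least_squares(lambda p: fish('w11',[[p[0],p[1],113]])[0]-[271,279],[685,91]); print(s.x)
a=cv2.imread('pics/w11.png')[220:320,200:350]; cv2.imwrite('pics/w11c.png',cv2.resize(a,None,fx=5,fy=5,interpolation=cv2.INTER_CUBIC))
E
```

```text
[[273.  280.5]
 [269.9 282.1]
 [273.1 266. ]
 [271.9 245.9]
 [274.3 284.9]]
[685.78822053  93.32311805]
```

View pics/w11c.png

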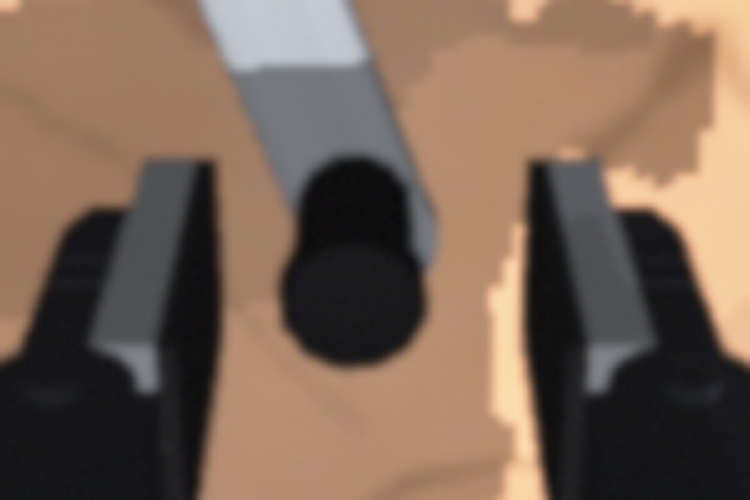

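```bash
python3 - <<'E'
from h import *
from workcell import get_obs
o=get_obs(); r=R.from_quat(o["ee_rot"]).as_matrix(); p=np.array(o["tool_pos"])
t=(542.9,181.6,0.296)
prev=None
for a in np.linspace(1.5,-0.06,14):
    g=tray((110-52*np.cos(a),-75-52*np.sin(a),110.5),t)
    f=(1.577-a)/1.637; ang=-0.35-1.05*f
    yaw=-(ang+.35)
    print(round(a,2),g.round(1),"dp",np.round(r.T@(g-p)/10,2),"yaw",round(yaw,2))
print(np.round(o['q'],2))
E
```

```text
1.5 [681.6  91.3 110.5] dp [-0.5   0.06  0.1 ] yaw 0.05
1.38 [675.5  90.2 110.5] dp [-1.11  0.19  0.1 ] yaw 0.13
1.26 [669.2  90.  110.5] dp [-1.73  0.26  0.09] yaw 0.2
1.14 [663.   90.4 110.5] dp [-2.35  0.24  0.09] yaw 0.28
1.02 [656.9  91.6 110.5] dp [-2.97  0.16  0.09] yaw 0.36
0.9 [651.   93.6 110.5] dp [-3.57 -0.    0.09] yaw 0.43
0.78 [645.3  96.2 110.5] dp [-4.15 -0.24  0.09] yaw 0.51
0.66 [640.   99.5 110.5] dp [-4.7  -0.54  0.09] yaw 0.59
0.54 [635.1 103.4 110.5] dp [-5.2  -0.9   0.09] yaw 0.67
0.42 [630.8 107.8 110.5] dp [-5.66 -1.32  0.09] yaw 0.74
0.3 [627.  112.8 110.5] dp [-6.07 -1.79  0.09] yaw 0.82
0.18 [623.8 118.1 110.5] dp [-6.42 -2.31  0.09] yaw 0.9
0.06 [621.3 123.8 110.5] dp [-6.7  -2.87  0.09] yaw 0.97
-0.06 [619.4 129.8 110.5] dp [-6.91 -3.45  0.09] yaw 1.05
[-0.38  0.73  0.27  1.79 -0.29  0.66 -0.  ]
```

Request:
carry_out(motion=[{"dp": [-0.1,0,0.05],"yaw": 0,"grip": 0.76},{"dp": [-0.4,0.05,0.05],"yaw": 0.04,"grip": 0.76},{"dp": [-1.0,0.15,0.05],"yaw": 0.11,"grip": 0.76},{"dp": [-1.7,0.25,0.05],"yaw": 0.2,"grip": 0.76},{"dp": [-2.35,0.25,0.05],"yaw": 0.28,"grip": 0.76},{"dp": [-3.0,0.15,0.05],"yaw": 0.36,"grip": 0.76},{"dp": [-3.6,0,0.05],"yaw": 0.43,"grip": 0.76},{"dp": [-3.9,-0.1,0.05],"yaw": 0.47,"grip": 0.76}], force=20)

```text
clock: 11.7
tool_pos: [646.9, 94.7, 110.6]
ee_rot: [0.965, -0.261, 0.0, -0.0]
ft_force: [0.9, -0.2, 0.5]
grip_width: 0.24
```

```bash
python3 - <<'E'
from h import *
from workcell import get_obs
snap('side','s12');snap('wrist','w12')
t=(542.9,181.6,0.296)
o=get_obs(); r=R.from_quat(o["ee_rot"]).as_matrix(); p=np.array(o["tool_pos"])
go((0,0,0),-0.35+.296-1.05)
for a in np.linspace(0.72,-0.08,8):
    g=tray((110-52*np.cos(a),-75-52*np.sin(a),110.5),t)
    print(round(a,2),g.round(1),"dp",np.round(r.T@(g-p)/10,2))
E
```

```text
t 11.8 pos [647.   95.1 110.5] xang -0.5246 tilt z [-0.  0. -1.] F [ 0.2 -0.6 -0.2] grip 0.242
dp cm [-51.23  40.64  11.05] yaw 0.5794
0.72 [642.6  97.7 110.5] dp [-0.51 -0.01 -0.  ]
0.61 [637.7 101.2 110.5] dp [-1.11 -0.06 -0.  ]
0.49 [633.3 105.1 110.5] dp [-1.69 -0.18 -0.  ]
0.38 [629.3 109.5 110.5] dp [-2.25 -0.36 -0.  ]
0.26 [625.9 114.4 110.5] dp [-2.79 -0.61 -0.  ]
0.15 [623.  119.6 110.5] dp [-3.3  -0.92 -0.  ]
0.03 [620.8 125.1 110.5] dp [-3.77 -1.28 -0.  ]
-0.08 [619.2 130.8 110.5] dp [-4.19 -1.7  -0.  ]
```

View pics/w12.png

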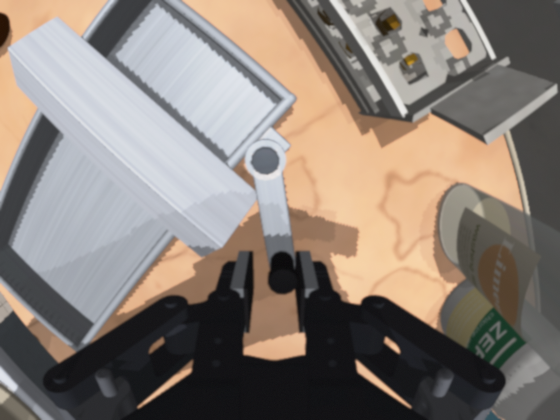

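Keeper is following the caged knob (knob at about (283,275), touching the right finger). Continue.

Request:
carry_out(motion=[{"dp": [-0.5,0,0],"yaw": 0.05,"grip": 0.76},{"dp": [-1.1,-0.05,0],"yaw": 0.12,"grip": 0.76},{"dp": [-1.7,-0.2,0],"yaw": 0.2,"grip": 0.76},{"dp": [-2.25,-0.35,0],"yaw": 0.28,"grip": 0.76},{"dp": [-2.8,-0.6,0],"yaw": 0.36,"grip": 0.76},{"dp": [-3.3,-0.9,0],"yaw": 0.44,"grip": 0.76},{"dp": [-3.7,-1.2,0],"yaw": 0.51,"grip": 0.76},{"dp": [-3.8,-1.3,0],"yaw": 0.53,"grip": 0.76}])

```text
clock: 12.6
tool_pos: [620.9, 125.6, 110.2]
ee_rot: [0.864, -0.503, -0.0, -0.0]
ft_force: [0.4, 0.0, -0.8]
grip_width: 0.239
```

```bash
python3 - <<'E'
from h import *
from workcell import get_obs
snap('side','s13');snap('wrist','w13')
t=(542.9,181.6,0.296)
o=get_obs(); r=R.from_quat(o["ee_rot"]).as_matrix(); p=np.array(o["tool_pos"])
go((0,0,0),-0.35+.296-1.05)
for a in (0,-.05,-.1,-.15):
    g=tray((110-52*np.cos(a),-75-52*np.sin(a),110.5),t)
    print(round(a,2),g.round(1),"dp",np.round(r.T@(g-p)/10,2))
E
```

```text
t 12.7 pos [621.1 125.3 110.3] xang -1.052 tilt z [ 0. -0. -1.] F [-0.  -0.   0.4] grip 0.241
dp cm [-19.91  60.15  11.02] yaw 0.052
0 [620.3 126.8 110.5] dp [-0.17 -0.   -0.02]
-0.05 [619.6 129.3 110.5] dp [-0.42 -0.07 -0.02]
-0.1 [619.  131.8 110.5] dp [-0.67 -0.14 -0.02]
-0.15 [618.5 134.4 110.5] dp [-0.92 -0.23 -0.02]
```

View pics/w13.png

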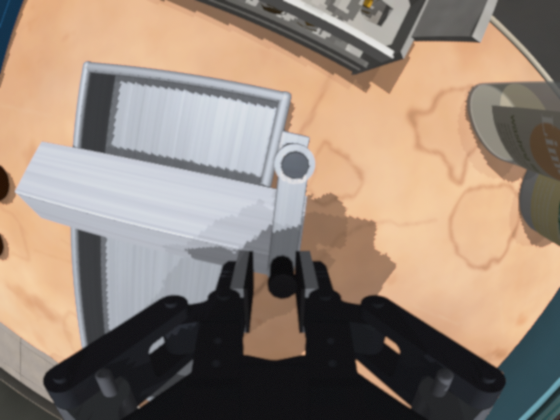

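Request:
carry_out(motion=[{"dp": [-0.1,0,0],"yaw": 0.02,"grip": 0.76},{"dp": [-0.2,0,0],"yaw": 0.04,"grip": 0.76},{"dp": [-0.3,-0.03,0],"yaw": 0.05,"grip": 0.76},{"dp": [-0.4,-0.05,0],"yaw": 0.05,"grip": 0.76},{"dp": [-0.5,-0.1,0],"yaw": 0.05,"grip": 0.76},{"dp": [-0.6,-0.1,0],"yaw": 0.05,"grip": 0.76},{"dp": [-0.6,-0.1,0],"yaw": 0.05,"grip": 0.76},{"dp": [-0.6,-0.1,0],"yaw": 0.05,"grip": 0.76}])

```text
clock: 13.5
tool_pos: [618.8, 130.8, 110.3]
ee_rot: [0.852, -0.524, -0.0, -0.0]
ft_force: [0.7, -0.1, -0.0]
grip_width: 0.239
```

```bash
python3 - <<'E'
from h import *
snap('side','s14');snap('wrist','w14')
go((620,126,110),-0.35+.296-1.05)
a=cv2.imread('pics/w14.png')[120:320,150:400]; cv2.imwrite('pics/w14c.png',cv2.resize(a,None,fx=3,fy=3,interpolation=cv2.INTER_CUBIC))
E
```

```text
t 13.6 pos [618.9 130.8 110.3] xang -1.1038 tilt z [ 0.  0. -1.] F [ 0.6 -0.8  0. ] grip 0.246
dp cm [0.48 0.11 0.03] yaw 0.0002
```

View pics/w14c.png

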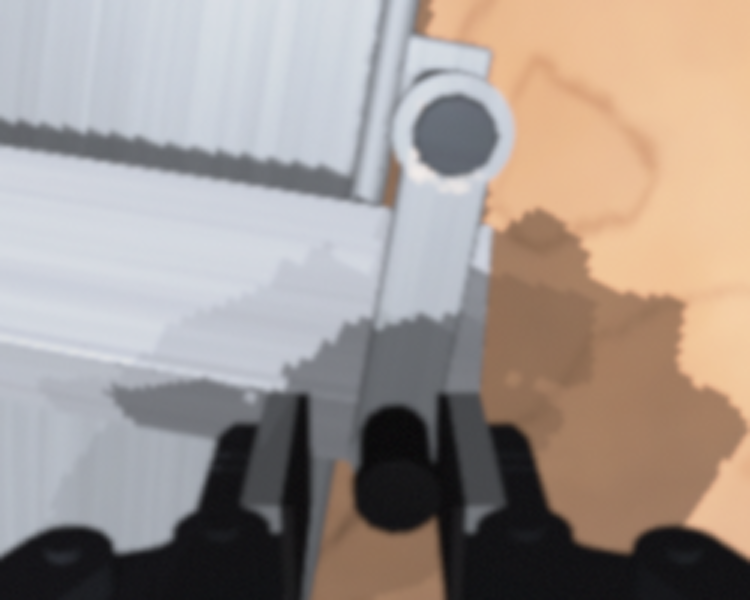

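Request:
carry_out(motion=[{"dp": [-0.1,0,0],"yaw": 0,"grip": 0.76},{"dp": [-0.15,0,0],"yaw": 0,"grip": 0.76},{"dp": [-0.2,0,0],"yaw": 0,"grip": 0.76},{"dp": [-0.25,0,0],"yaw": 0,"grip": 0.76},{"dp": [-0.3,0,0],"yaw": 0,"grip": 0.76},{"dp": [-0.3,0,0],"yaw": 0,"grip": 0.76},{"dp": [-0.3,0,0],"yaw": 0,"grip": 0.76},{"dp": [-0.3,0,0],"yaw": 0,"grip": 0.76}])

```text
clock: 14.4
tool_pos: [618.5, 131.6, 110.5]
ee_rot: [0.851, -0.525, 0.001, 0.0]
ft_force: [3.2, -6.3, -2.9]
grip_width: 0.242
```

```bash
python3 - <<'E'
from h import *
snap('wrist','w15')
go((620,126,110),-0.35+.296-1.05)
# knob angle from wrist
a=cv2.imread('pics/w15.png')[120:320,150:400]; cv2.imwrite('pics/w15c.png',cv2.resize(a,None,fx=3,fy=3,interpolation=cv2.INTER_CUBIC))
E
```

```text
t 14.45 pos [618.5 131.6 110.5] xang -1.1054 tilt z [ 0.002 -0.002 -1.   ] F [ 4.3 -6.2 -2.8] grip 0.239
dp cm [0.56 0.11 0.05] yaw -0.0014
```

View pics/w15c.png

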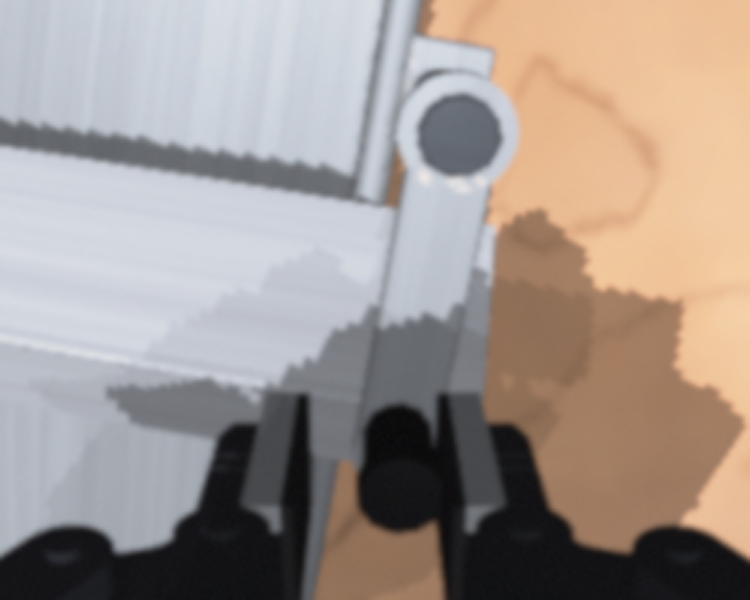

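Request:
carry_out(motion=[{"dp": [0.1,0,0],"yaw": 0,"grip": 0.7},{"dp": [0.1,0,0],"yaw": 0,"grip": 0.62},{"dp": [0,0,0],"yaw": 0,"grip": 0.6},{"dp": [0,0,-0.6],"yaw": 0,"grip": 0.6},{"dp": [0,0,-2],"yaw": 0,"grip": 0.6},{"dp": [0,0,-5],"yaw": 0,"grip": 0.6},{"dp": [0,0,-9],"yaw": 0,"grip": 0.6},{"dp": [0,0,-12],"yaw": 0,"grip": 0.6}])

```text
clock: 15.25
tool_pos: [617.9, 133.0, 233.5]
ee_rot: [0.851, -0.525, 0.001, -0.001]
ft_force: [0.5, -0.1, 0.1]
grip_width: 0.398
```

Request:
carry_out(motion=[{"dp": [0,0,0],"yaw": 0,"grip": 0.6},{"dp": [0,1.5,0],"yaw": 0,"grip": 0.6},{"dp": [0,4,0],"yaw": 0,"grip": 0.6},{"dp": [0,7,0],"yaw": 0,"grip": 0.6},{"dp": [0,9,0],"yaw": 0,"grip": 0.6},{"dp": [0,10,0],"yaw": 0,"grip": 0.6},{"dp": [0,10,0],"yaw": 0,"grip": 0.6},{"dp": [0,10,0],"yaw": 0,"grip": 0.6}])

```text
clock: 16.05
tool_pos: [529.1, 89.0, 230.6]
ee_rot: [0.852, -0.524, 0.0, -0.0]
ft_force: [0.3, -0.2, -0.5]
grip_width: 0.404
```

```bash
python3 - <<'E'
from h import *
snap('wrist','w16');snap('side','s16')
go((620,126,110),-0.35+.296-1.05)
a=cv2.imread('pics/s16.png')[180:290,210:370]; cv2.imwrite('pics/s16c.png',cv2.resize(a,None,fx=5,fy=5,interpolation=cv2.INTER_CUBIC))
E
```

```text
t 16.15 pos [529.3  89.  230.3] xang -1.1031 tilt z [ 0.001 -0.    -1.   ] F [0.4 0.4 0.6] grip 0.399
dp cm [ 0.78 -9.76 12.04] yaw 0.0009
```

View pics/w16.png

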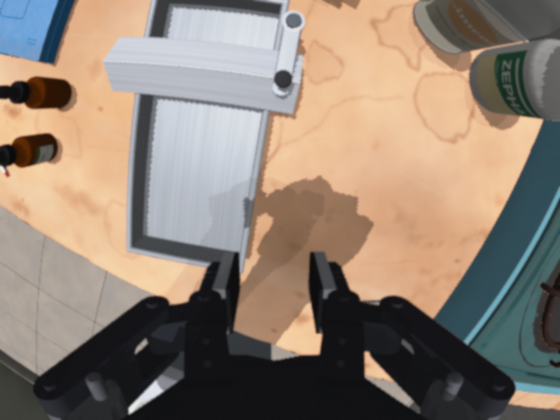

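View pics/s16c.png

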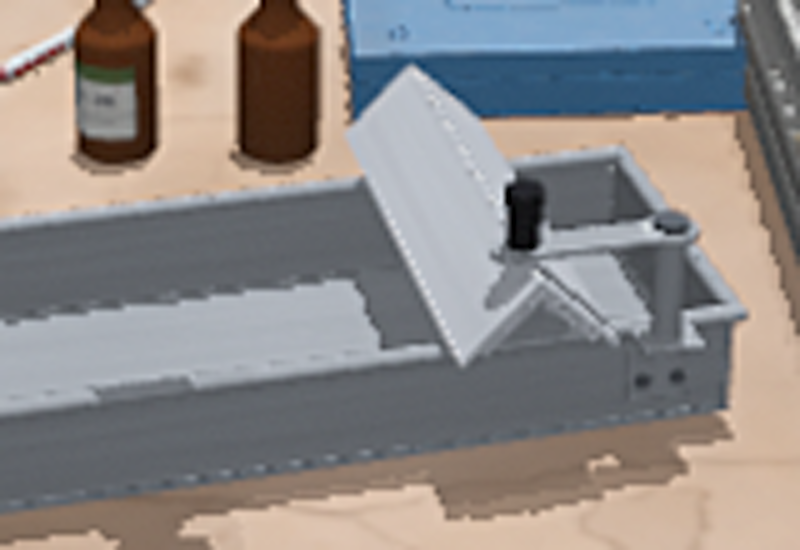

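```bash
python3 - <<'E'
from h import *
c=crop(210,180,5)
print("rail (side)"); w=fit([("s16",c(540,275),(0,-90,85.5)),("s16",c(411,66),(0,90,85.5)),("s16",c(465,365),(-28.5,-90,57)),("s16",c(349,131),(-28.5,90,57))],[600,198,.295])
for t in ((541.8,179.65,.2897),(542.5,181,.296)):
  d=w[:2]-tray((60,0,0),t)[:2]; print("in tray axes",(np.array([[np.cos(.295),np.sin(.295)],[-np.sin(.295),np.cos(.295)]])@d).round(1))
  s=least_squares(lambda a: proj("s16",T(t,[(110-52*np.cos(a[0]),-75-52*np.sin(a[0]),113)]))[0]-np.array(c(524,184)),[.1]); print("keeper",s.x,s.fun)
E
```

```text
rail (side)
[6.008906e+02 1.983739e+02 2.930000e-01]
[[1.0, 0.7], [0.6, -1.2], [-0.8, -0.3], [-0.8, 0.3]]
in tray axes [2.  1.1]
keeper [-0.01791758] [-0.55461358  0.32131475]
in tray axes [ 0.9 -0.4]
keeper [-0.01137475] [ 0.14387943 -0.08818152]
```

All checks agree, so I'm handing in.

```bash
python3 -c "
from workcell import *
print(sign_off())"
```

```text
the job is handed in; nothing more can be done
None
```

The wide rail is nested over the narrow rail, the keeper is swung to its stop over both, and I handed the job in at about 16 s. Both dropper bottles are still standing.

- **Nesting:** I gripped the rail at mid-length, carried it over and lowered it until the wrist force rose by about 5 N, then let go. In the side view it looks fully home and level. My pose fit puts the ridge 1–2 mm off sideways, the ends even within about 1 mm, and the rails parallel within about 0.003 rad.
- **Keeper:** I swept it shut with its knob caged between the fingers, until about 7.5 N showed it had reached the stop. After I lifted clear, it measured about -0.01 to -0.02 rad, which is closed within measurement error.
- **Robot:** the arm is well clear of everything, with force readings at noise level.

Nothing failed. The fits from different cameras disagreed by about 1–3 mm, roughly the stated calibration. So the 1–2 mm sideways figure is uncertain by about that much, against a 3 mm limit; the close fit of the two rails supports it more than the numbers do.

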